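# Lock the test-tile clamp past its click

### The arm

A 6-joint arm with a two-finger parallel gripper is mounted at the origin on the work surface; the furniture and walls round the work are solid. World frame = base frame: x ahead of the robot, y to its left, z up, the work surface at z = 0. Lengths are in mm, angles in degrees, forces in N, time in s.
With the tool pointing down it reaches from about 375 to 975 mm from the base axis. Payload 3.8 kg.
Tool frame: the origin (TCP) lies between the finger pads; the fingertips stand 19 mm ahead of it and the grasp point (between the pads) is the TCP; z points along the fingers, y is the line along which they close (so a half turn about z gives the same grasp; the last joint's range is limited). The gripper opens to 85 mm and grips with 20 to 120 N. Pads are 22 mm wide; open, the fingers measure 114 mm over their backs; the gripper's body (76 mm by 85 mm) begins 54 mm behind the grasp point. The pads swing forward as they close: fully open they stand 13 mm farther back than shut.
Start: joints at [-68.978, 15.12, 91.902, -0, 72.978, -2.114], TCP at [265.212, -620.71, 250.28] pointing down, gripper open.
Joint ranges: [-150.88, 150.88], [-54.13, 125.18], [17.81, 147.31], [-75.09, 255.09], [0, 152.58], [-146.25, 146.25]. Speed limits (degrees/s): [147.25, 147.25, 180, 180, 180, 180].

### API

Orientations are given as [roll, pitch, yaw] about the fixed x, y, z axes, in that order (R = Rz(yaw) Ry(pitch) Rx(roll)).
In Python, from plant import * gives the robot as it stands.
- The arm moves only by the tool step_arm, never from a script. Its arguments are lists of equal length, an entry for each row: "translation": the shift along the tool's x, y, z in m, a list of three; "turn": the turn about the tool's z in rad; "claw": the opening, from 0 (shut) to 1 (fully open). A call has 1 to 12 rows; each row is the pose to reach, as a shift and turn from the pose commanded when the call began, along the tool's axes at that moment; what a row does not reach only later rows make up. A row lasts 1/10 s, in which the tool goes at most 50 mm and 8.59 degrees, less where a joint would pass 70% of its speed; a pose out of reach is approached as far as the arm can. A call with a gripper value outside its range is refused whole. The fingers move at their own pace and stop on an object; "squeeze" is the grip in N (left out, the last holds). Time passes only in rows, so rows that repeat a pose let the fingers close. It gives the time, the measured TCP pose, the force, the opening and the grip force at its end, in the units of the state.
- get_state(): the state, without advancing time (a new reading comes with each control period).
- grab_frame(name): name is "side" or "top"; returns (picture, depth): 420x560x3 uint8, red, green, blue; 420x560 float32, mm along the optical axis (not along the pixel's ray), 0 where there is no reading.
- camera_info(name): a dict with "intrinsics" (3x3 intrinsics, pixels), "R" (3x3) and "t" (3): a world point X has camera coordinates R X + t. Camera axes: x right, y down, z forward; pixel columns grow to the right and rows downward; lengths in mm; the calibration is good to about 2 mm. A picture is of the moment at which its call begins. camera_info takes no time and is no camera call.
- finish_job(): hands the job in; it is judged then, once.
The state is a dict: "time_s": time; "qpos": joint angles; "qvel": joint speeds; "tau": joint torques, N m; "ee_pos": TCP position; "orientation": TCP orientation; "force": force on the tool from outside, world axes, zero at the start; "torque": the same for the moment, N m; "width": finger opening in mm; "gripper_force": force on a finger pad.
Only numpy, scipy, OpenCV 4.12 (cv2) and the standard library are available. Lean on these libraries where they do the work, as an engineer would, in place of code of your own. Each camera call takes 0.05 s, during which the arm holds its last target. There are 200 camera calls.

### The job

Clamp the blue glaze test tile: turn the black knob of its holder clockwise, seen from above, until it clicks past its detent and stays locked with the steel arm over the tile, then let go. The red tile's clamp is already locked and the yellow tile's clamp is to stay open: leave both as they are.

Things in the scene. Friction and masses are not known exactly. Their poses are not given: they have to be found in the camera images.
- blue_knob (a point): Grip point on the vertical axis of the knob to turn, 61 mm above the table; its axes turn with the knob (z up). The knob is a black bar, 48 mm long along x, 14 mm thick along y, from 45 to 73 mm above the table, with a white mark on top near its -x end. A flat steel arm turns with it, reaching 70 mm from the axis along -x, its top 34 mm above the table; all else of the holder is below 37 mm.
- blue_clamp (a joint): Knob and arm of the blue tile's holder, rad, clockwise from above: starts open (0 to 0.12), arm about 60 degrees aside; at 1.05 the arm is square over the tile; stop at 1.10. A sprung plunger on a lobe resists from 0.17 on, up to 0.15 N m, clicks over at 0.48 and lets go at 0.79; from there to the stop it is locked. Let go before 0.48 it springs back.
- red_clamp (a joint): The same joint, with the same values, of the like holder with the red-patched tile. Starts locked (0.95 to 1.08); leave it. The three holders (fixed grey plates 150 x 84 mm, the 34 x 52 mm tile on the robot's side of the knob) stand side by side in any order, 170 mm or more apart, each turned by up to 35 degrees.
- yellow_clamp (a joint): The same joint, with the same values, of the like holder with the yellow-patched tile. Starts open (0 to 0.12); leave it.

How it is judged:
By the outcome, as a careful person would: the job done as asked, in the order asked, and still so for the second after the job is handed in, with the robot touching nothing.
It also fails if it takes over 32 s, if anything falls off the work surface, if the arm or the gripper's body presses on something with over 40 N, if the wrist force passes 120 N, or if a joint passes its speed limit or range.

## Working session

There is one attempt and no reset: what is moved stays moved. The work goes in short steps, Python scripts to look and compute and a tool call to move; the robot and the scene stay as the last step left them, time stands still between calls to the robot, and variables do not carry over. Pictures are saved under pics/ and viewed, at most 10 in all, crops included, and the job is handed in when it is done.

Besides the shell and the picture viewer there is one more tool, called after "Request:" in YAML: its name, and indented under it one key for each argument. step_arm: Moves the arm, as the interface text tells. Its arguments: {"type":"object","properties":{"translation":{"type":"array"},"turn":{"type":"array"},"claw":{"type":"array"},"squeeze":{"type":"number"}},"required":["translation","turn","claw"]}

```bash
mkdir -p pics; python3 - <<'E'
from plant import *
import cv2,numpy as np
for n in("top","side"):
    p,d=grab_frame(n); np.savez(f"pics/{n}.npz",p=p,d=d); cv2.imwrite(f"pics/{n}.png",p[...,::-1])
    c=camera_info(n); print(n,np.round(-c["R"].T@c["t"]),np.round(c["R"],2).tolist())
s=get_state();print(s["time_s"],s["ee_pos"],s["orientation"])
E
```

```text
top [ 309.   43. 1061.] [[-0.02, -1.0, -0.01], [-0.98, 0.02, -0.18], [0.18, 0.0, -0.98]]
side [339. 921. 409.] [[-0.99, -0.16, 0.02], [-0.07, 0.33, -0.94], [0.14, -0.93, -0.34]]
0.1 [ 264.99688531 -620.11285664  249.04729485] [-1.79879452e+02 -5.92642758e-03  2.31366466e+01]
```

View pics/top.png

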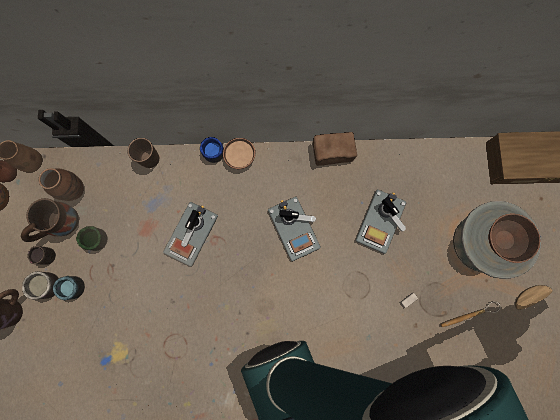

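View pics/side.png

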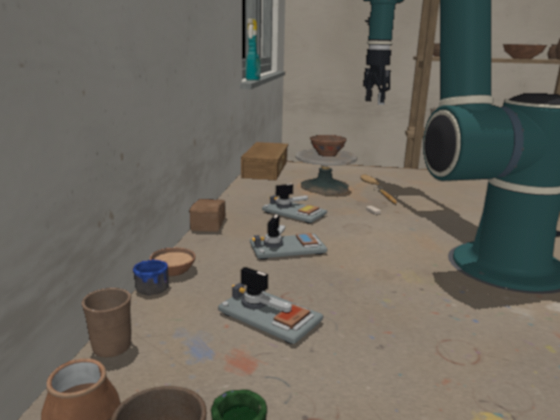

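The top view shows the blue holder in the middle, with its knob near (292,213) and its arm pointing right to (315,219). Red is on the left near (192,220) and yellow on the right near (390,207). Next I'll localise the blue knob.

```bash
cat > h.py <<'E'
from plant import *
import cv2,numpy as np
def world(n,d):
    c=camera_info(n);K=c["intrinsics"];v,u=np.mgrid[:420,:560]
    X=np.stack([(u-K[0][2])/K[0][0]*d,(v-K[1][2])/K[1][1]*d,d],-1)
    return (X-np.array(c["t"]))@np.array(c["R"])
E
python3 - <<'E'
from h import *
f=np.load("pics/top.npz");p,d=f["p"],f["d"];W=world("top",d)
sl=(slice(190,235),slice(265,325))
w=W[sl].reshape(-1,3);c=p[sl].reshape(-1,3).astype(int)
def fit(m,s):
    q=w[m]; r=cv2.minAreaRect(q[:,:2].astype(np.float32)); ev,E=np.linalg.eigh(np.cov(q[:,:2].T))
    print(s,m.sum(),q.mean(0).round(1),np.round(r,1) if 0 else r,"pca",np.degrees(np.arctan2(E[1,1],E[0,1])).round(1))
k=(w[:,2]>62)&(w[:,2]<85); fit(k,"knob")
fit(k&(c.min(1)>130),"white"); 
a=(w[:,2]>24)&(w[:,2]<42)&(c.min(1)>150); fit(a,"arm")
h=(w[:,2]>8)&(w[:,2]<60)
cv2.imwrite("pics/crop.png",cv2.resize(p[180:270,255:335,::-1],None,fx=6,fy=6,interpolation=cv2.INTER_CUBIC))
# side view
f=np.load("pics/side.npz");W=world("side",f["d"]);w=W.reshape(-1,3);c=f["p"].reshape(-1,3).astype(int)
k=(w[:,2]>66)&(w[:,2]<85)&(abs(w[:,0]-520)<120)&(abs(w[:,1]-30)<60);fit(k,"side knob top")
E
```

```text
knob 118 [477.8  27.8  72.2] ((478.4092712402344, 27.887977600097656), (47.7339973449707, 14.391739845275879), 81.9607162475586) pca 81.6
white 10 [476.4  14.4  74.8] ((476.50872802734375, 13.427833557128906), (12.448250770568848, 3.335369110107422), 82.21607208251953) pca 80.9
arm 89 [472.2 -15.9  33.5] ((476.6898498535156, -7.8651123046875), (64.27391052246094, 59.754268646240234), 62.77778625488281) pca 85.1
side knob top 80 [477.1  34.1  70.6] ((476.6685485839844, 29.38167381286621), (47.69264221191406, 13.322021484375), 79.30838012695312) pca 79.9
```

View pics/crop.png

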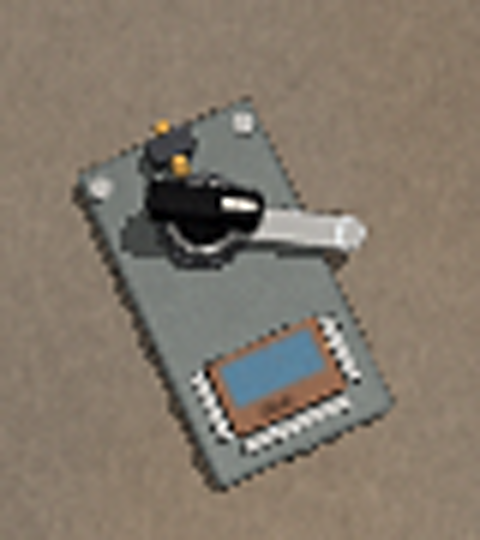

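The crop shows the bar at (205,205) with its white mark toward the steel arm, which points right to (350,232). The tile is below at (275,370). The knob axis is at about (478, 28) mm, bar direction about 81°, so the tool yaw should go from 23° to 81°, then back by about 60° clockwise. I'll travel high first.

Request:
step_arm:
  translation:
    - [0,0,-0.05]
    - [0.034,-0.038,-0.06]
    - [0.068,-0.076,-0.06]
    - [0.102,-0.114,-0.06]
    - [0.136,-0.152,-0.06]
    - [0.17,-0.19,-0.06]
    - [0.204,-0.228,-0.06]
    - [0.238,-0.266,-0.06]
    - [0.272,-0.304,-0.06]
    - [0.306,-0.342,-0.06]
    - [0.34,-0.38,-0.06]
    - [0.374,-0.418,-0.06]
  turn: [0,-0.1,-0.2,-0.3,-0.4,-0.5,-0.6,-0.7,-0.8,-0.9,-1.0,-1.01]
  claw: [1,1,1,1,1,0.8,0.6,0.6,0.6,0.6,0.6,0.6]
  squeeze: 40

```text
time_s: 1.3
ee_pos: [441.0, -98.6, 310.1]
orientation: [180.0, 0.0, 81.1]
force: [1.0, -0.6, 0.7]
width: 51.3
gripper_force: 0.0
```

Request:
step_arm:
  translation:
    - [0.045,0.005,0.01]
    - [0.09,0.01,0.03]
    - [0.121,0.0143,0.06]
    - [0.121,0.0143,0.1]
    - [0.121,0.0143,0.14]
    - [0.121,0.0143,0.18]
    - [0.121,0.0143,0.2]
    - [0.121,0.0143,0.2]
    - [0.121,0.0143,0.2]
  turn: [0,0,0,0,0,0,0,0,0]
  claw: [0.6,0.6,0.6,0.6,0.6,0.6,0.6,0.6,0.6]

```text
time_s: 2.2
ee_pos: [474.0, 16.7, 110.3]
orientation: [-179.9, 0.0, 81.0]
force: [0.2, -0.5, 0.5]
width: 51.6
gripper_force: 0.0
```

```bash
python3 - <<'E'
from h import *
s=get_state();print(s["time_s"],s["ee_pos"],s["orientation"],s["qpos"])
p,d=grab_frame("side");cv2.imwrite("pics/s2.png",cv2.resize(p[150:290,200:380,::-1],None,fx=4,fy=4))
E
```

```text
2.2 [474.00977366  16.6991445  110.28837899] [-1.79948991e+02  6.33120218e-03  8.10017338e+01] [-9.92207038e-01  1.13093691e+00  1.23721469e+02  1.01685155e-03
  5.51989885e+01  8.00548122e+00]
```

View pics/s2.png

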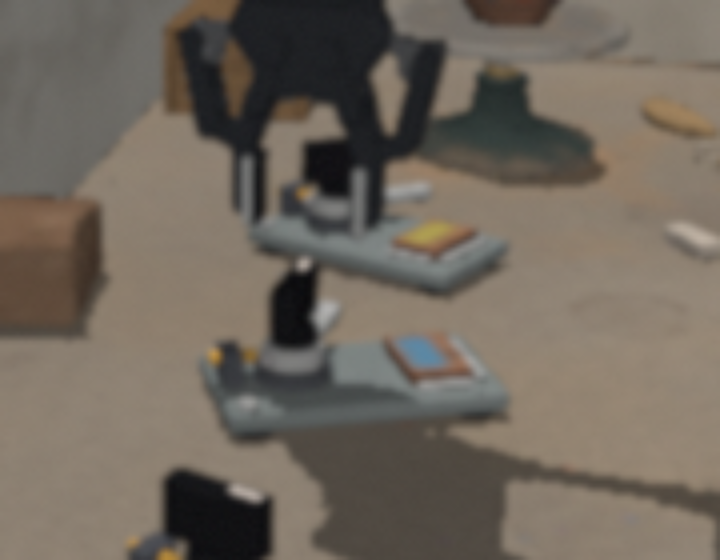

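The gripper is above the blue knob, with its fingers at (250,190) and (365,190) in the crop straddling the bar at (295,305). It is about 12 mm short along the bar, so I'll correct that, descend and close.

Request:
step_arm:
  translation:
    - [0.0118,0.0022,0]
    - [0.0118,0.0022,0.01]
    - [0.0118,0.0022,0.025]
    - [0.0118,0.0022,0.04]
    - [0.0118,0.0022,0.048]
    - [0.0118,0.0022,0.048]
    - [0.0118,0.0022,0.048]
  turn: [0,0,0,0,0,0,0]
  claw: [0.6,0.6,0.6,0.6,0.6,0.6,0.6]

```text
time_s: 2.95
ee_pos: [478.5, 28.1, 62.6]
orientation: [180.0, -0.0, 81.0]
force: [0.3, -0.8, 0.0]
width: 51.4
gripper_force: 0.0
```

Request:
step_arm:
  translation:
    - [0,0,0]
    - [0,0,0]
    - [0,0,0]
    - [0,0,0]
    - [0,0,0]
    - [0,0,0]
    - [0,0,0]
    - [0,0,0]
  turn: [0,0,0,0,0,0,0,0]
  claw: [0.4,0.2,0.1,0.1,0.1,0.1,0.1,0.1]
  squeeze: 40

```text
time_s: 3.75
ee_pos: [478.6, 28.0, 64.6]
orientation: [180.0, -0.0, 81.0]
force: [-7.5, 1.7, 15.2]
width: 13.3
gripper_force: 63.2
```

Request:
step_arm:
  translation:
    - [0,0,-0.002]
    - [0,0,-0.002]
    - [0,0,-0.002]
    - [0,0,-0.002]
    - [0,0,-0.002]
    - [0,0,-0.002]
  turn: [0.0,0.1,0.2,0.3,0.4,0.4]
  claw: [0.1,0.1,0.1,0.1,0.1,0.1]
  squeeze: 60

```text
time_s: 4.35
ee_pos: [478.4, 28.0, 64.8]
orientation: [180.0, -0.0, 58.1]
force: [-2.4, -0.4, 8.3]
width: 13.0
gripper_force: 82.4
```

Request:
step_arm:
  translation:
    - [0,0,0]
    - [0,0,0]
    - [0,0,0]
    - [0,0,0]
    - [0,0,0]
    - [0,0,0]
    - [0,0,0]
    - [0,0,0]
  turn: [0.1,0.2,0.3,0.4,0.5,0.57,0.57,0.57]
  claw: [0.1,0.1,0.1,0.1,0.1,0.1,0.1,0.1]

```text
time_s: 5.15
ee_pos: [478.4, 27.9, 64.8]
orientation: [180.0, -0.0, 25.6]
force: [-2.5, -0.6, 4.5]
width: 12.6
gripper_force: 81.2
```

```bash
python3 - <<'E'
from h import *
s=get_state();print(s["orientation"],s["torque"],s["force"])
p,d=grab_frame("side");cv2.imwrite("pics/s3.png",cv2.resize(p[150:290,200:380,::-1],None,fx=4,fy=4))
E
```

```text
[ 1.79978516e+02 -2.02269889e-02  2.56053936e+01] [-0.29615616  0.39213532  0.01494583] [-2.49626385 -0.63224895  4.49685835]
```

View pics/s3.png

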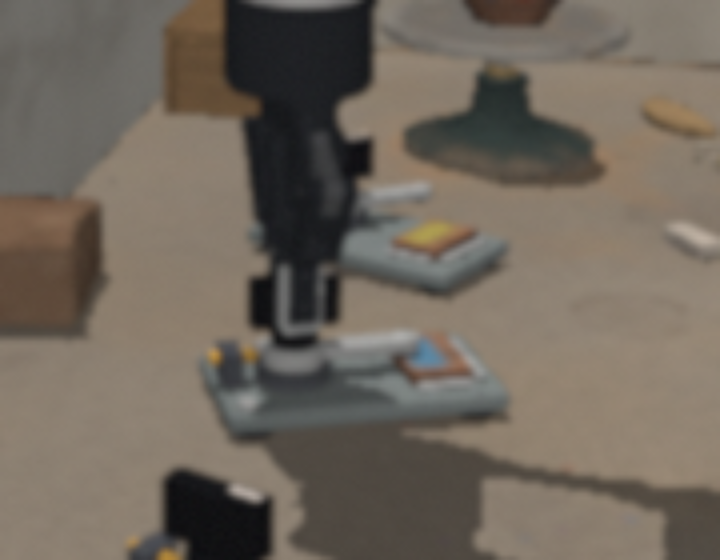

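The arm now lies over the blue tile, with its tip at (410,345) in the crop and no torque left on the knob, so it is past the detent. I'll release and rise.

Request:
step_arm:
  translation:
    - [0,0,0]
    - [0,0,0]
    - [0,0,0]
    - [0,0,0]
    - [0,0,-0.01]
    - [0,0,-0.03]
    - [0,0,-0.06]
    - [0,0,-0.1]
    - [0,0,-0.14]
    - [0,0,-0.18]
    - [0,0,-0.18]
  turn: [0,0,0,0,0,0,0,0,0,0,0]
  claw: [0.3,0.6,0.6,0.6,0.6,0.6,0.6,0.6,0.6,0.6,0.6]

```text
time_s: 6.3
ee_pos: [482.3, 28.0, 252.2]
orientation: [179.7, -0.7, 25.4]
force: [0.5, -0.2, 0.5]
width: 51.1
gripper_force: 0.0
```

```bash
python3 - <<'E'
from h import *
p,d=grab_frame("side");cv2.imwrite("pics/s4.png",cv2.resize(p[150:350,200:380,::-1],None,fx=3,fy=3))
W=world("side",d);w=W.reshape(-1,3)
k=(w[:,2]>66)&(w[:,2]<85)&(abs(w[:,0]-478)<40)&(abs(w[:,1]-28)<40)
print(cv2.minAreaRect(w[k][:,:2].astype(np.float32)))
E
```

```text
((477.5218505859375, 30.87462615966797), (47.921512603759766, 14.023536682128906), 24.765071868896484)
```

View pics/s4.png

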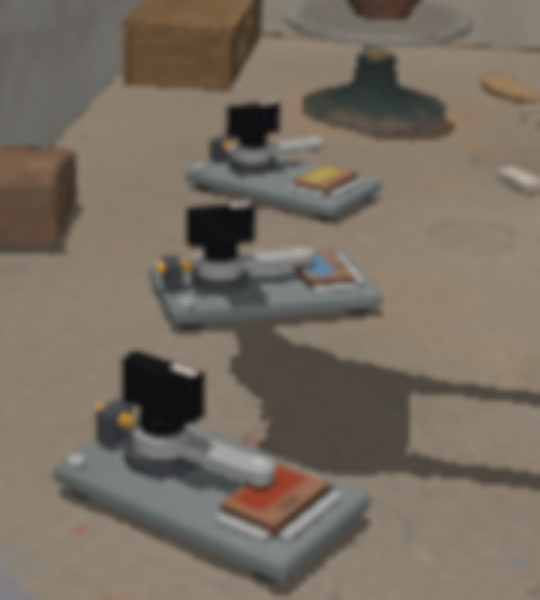

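The blue arm rests over its tile at (305,255) and the knob held at 24.8° after release, so it is locked. The red clamp at (250,470) and the yellow clamp at (310,145) look unchanged, and the gripper is clear.

```bash
python3 -c "
from plant import *
print(finish_job())"
```

```text
the job is handed in; nothing more can be done
None
```

The blue tile's clamp is turned clockwise past its detent and stayed locked with the arm over the tile after release; the red and yellow clamps were left as they were, and the job is handed in.

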